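# Unbolt a solder fume cabinet and push its sash up to the working height

### The arm

A 6-joint arm with a two-finger parallel gripper is mounted at the origin on a cart in front of the work surface, level with it; the furniture and walls round the work are solid. World frame = base frame: x ahead of the robot, y to its left, z up, the work surface at z = 0. Lengths are in m, angles in rad, forces in N, time in s.
With the tool pointing down it reaches from about 0.3 to 0.775 m from the base axis. Payload 14.6 kg.
Tool frame: the origin (TCP) lies midway between the tips of the shut fingers; the grasp point (between the pads) lies 19 mm behind it; z points along the fingers, y is the line along which they close (so a half turn about z gives the same grasp; the last joint's range is limited). The gripper opens to 85 mm and grips with 20 to 120 N. Pads are 22 mm wide; open, the fingers measure 114 mm over their backs; the gripper's body (76 mm by 85 mm) begins 54 mm behind the grasp point. The pads swing forward as they close: fully open they stand 13 mm farther back than shut.
Start: joints at [1.091, 0.3, 1.521, -0, 1.321, -0.067], TCP at [0.221, 0.504, 0.231] pointing down, gripper open.
Joint ranges: [-3.03, 3.03], [-0.79, 2.21], [0.23, 2.52], [-1.04, 4.18], [0, 3.07], [-2.55, 2.55]. Speed limits (rad/s): [2.22, 2.22, 2.57, 3.14, 3.14, 3.14].

### API

Orientations are given as a 3x3 rotation matrix whose columns are the frame's x, y, z axes.
In Python, from bench import r gives the robot as it stands. Calls block until the motion is done:
- r.move_to(position, orientation): joint-space move of the TCP to a pose.
- r.servo_line(position, speed=0.15, rotation=None, contact_N=None): straight line of the TCP; rotation=None keeps the orientation; speed is the mean speed in m/s. With contact_N (N) it stops when the force on the tool has changed by that much, and returns True; else False.
- r.set_joints(angles): joint-space move.
- r.grip(opening, effort=None): opening from 0.0 (shut) to 1.0 (fully open); effort is the grip in N (None keeps the last); returns when the fingers have stopped.
- r.sleep(seconds).
- r.inverse_kinematics(position, orientation): joint angles nearest the present ones, or None.
- r.sense(): the state.
- r.grab_frame(name): name is "scene" or "side" or "wrist"; returns the picture (384x512x3 uint8, red, green, blue); there is no depth.
- r.get_calibration(name): a dict with "fx", "fy", "cx", "cy" (pixels), "world_from_camera" (4x4, takes a point from camera to world coordinates). Camera axes: x right, y up, looking along -z (the intrinsics and any distortion apply to the point x, -y, -z); pixel columns grow to the right and rows downward; lengths in m; the calibration is good to about 2 mm. A picture is of the moment at which its call begins: read the wrist's pose just before it. get_calibration takes no time and is no camera call; for the wrist camera it gives the pose at the moment of the call.
A pose or a line that the arm cannot do raises r.Unreachable and nothing moves.
- r.sign_off(): hands the job in; it is judged then, once.
Trained networks look in the newest picture that a camera, given by its name, has taken for a name from the list of things; names that differ only in an ending like _2 or _b are one class to them, and where a whole thing is asked for, a point or a joint stands for the part that bears it (a point fixed in the world has none). Each returns a list of dicts, best first, with "score" (0 to 1); they miss things now and then, are a little off and sometimes report something else, mostly with a low value. They report only what shows in the picture. A call takes as long as a camera call.
- r.look_for(camera, target): "rect" ([left, top, width, height] in pixels, round what is visible of it).
- r.landmark_of(camera, target): "pixel" ([column, row] in pixels: a listed point, or the origin of a listed thing).
The state is a dict: "time_s": time; "qpos": joint angles; "joint_vel": joint speeds; "tau": joint torques, N m; "ee_pos": TCP position; "orientation": TCP orientation; "force": force on the tool from outside, world axes, zero at the start; "wrist_torque": the same for the moment, N m; "opening": opening from 0.0 (shut) to 1.0 (fully open); "gripper_force": force on a finger pad.
Only numpy, scipy, OpenCV 4.12 (cv2) and the standard library are available. Lean on these libraries where they do the work, as an engineer would, in place of code of your own. Each camera call takes 0.05 s, during which the arm holds its last target. There are 200 camera calls.

### The job

Open the solder fume cabinet for work: push the slide bolt on its right post fully back by its tab, then push the window sash up from beneath its lip until the lip is level with the pointer on the left post, and leave it standing there. Only push with the fingers: do not take hold of anything, and leave the pointer and the loose things round the cabinet where they are.

Things in the scene. Friction and masses are not known exactly. Their poses are not given: they have to be found in the camera images.
- cabinet: Fixed bench-top solder fume cabinet, 220 deep (x) x 420 wide (y) x 425 mm high, clear sides, grey plinth up to z = 62 mm, two slotted aluminium front posts 60 mm wide up to z = 385 mm. Plinth and posts have their front faces at x = -110 mm. Origin under the centre of its footprint, on the bench; x points from its front to its back (away from the robot), y to its left post, z up.
- sash (a joint): Height of the window sash above its shut position, m: 0 shut, 0.175 fully up. It slides straight up between the posts, is counterweighted but stiff (about 3 to 5 N upward) and stays at whatever height it is left. While the bolt is forward it can rise only 3 mm.
- lip (a point): Middle of the front edge of the sash's lip, half-way up its thickness; moves with the sash; axes as the cabinet's. The lip is a level aluminium ledge along the foot of the sash, 284 mm long (y), 12 mm thick, standing out 34 mm from the sash towards the robot (28 mm in front of the posts); its underside is free, 6 mm below this point, 89 mm above the bench when shut.
- bolt (a joint): Travel of the slide bolt on the right post, m: 0 forward, its bar 22 mm over the right end of the lip, which keeps the sash shut; 0.032 fully back (it slides towards the cabinet's -y, away from the sash). The lip is free from about 0.024. It stays where it is left; about 3 N moves it.
- bolt_tab (a point): Point to push on the bolt's dark steel tab, towards the cabinet's -y: on its inboard face, half-way up, 15 mm behind its front edge; moves with the bolt. The tab is an upright plate 8 mm thick (y), 28 mm high, standing out 71 mm in front of the right post. Bolt forward and sash shut, this point is 28 mm in front of the lip's front edge line, 22 mm outboard of the lip's end, 26 mm above lip.
- pointer_tip (a point): Tip of the black wedge-shaped working-height pointer, clamped on the scale of the left post at a height that differs from run to run (165 to 250 mm above the bench). It points at the path of the lip's left end, 2 mm beside it; axes as the cabinet's. The sash is right when lip is as high as this point.
- flux_bottle: Small dropper bottle, white with orange label and spout, diameter 35, 84 mm high, loose, standing on the bench in front of the cabinet's left side. Origin under its centre.
- driver_black: Black screwdriver, 194 x 25 x 25 mm, loose, lying on the bench in front of the cabinet. Origin under its middle.
- tape_black: Roll of black tape, diameter 62, 19 mm high, loose, lying flat on the bench in front of the cabinet's right side. Origin under its centre.
- box_white: Small white parts box, 36 x 50 x 25 mm, loose, on the bench to the right of the cabinet. Origin under its centre.

How it is judged:
By the outcome, as a careful person would: the job done as asked, in the order asked, and still so for the second after the job is handed in, with the robot touching nothing.
It also fails if it takes over 42 s, if anything falls off the work surface, if the arm or the gripper's body presses on something with over 40 N, if the wrist force passes 120 N, or if a joint passes its speed limit or range.

## Working session

There is one attempt and no reset: what is moved stays moved. The work goes in short steps, each a Python script; the robot and the scene stay as the last script left them, time stands still between calls to the robot, and variables do not carry over. Pictures are saved under pics/ and viewed, at most 10 in all, crops included, and the job is handed in when it is done.

```bash
ls; mkdir -p pics; cat > h.py <<'E'
import numpy as np, cv2
from bench import r
def ray(cam,px,c=None):
    c=c or r.get_calibration(cam); T=np.array(c["world_from_camera"])
    d=np.array([(px[0]-c["cx"])/c["fx"],-(px[1]-c["cy"])/c["fy"],-1.])
    d=T[:3,:3]@d; return T[:3,3],d/np.linalg.norm(d)
def tri(rays):
    A=sum(np.eye(3)-np.outer(d,d) for o,d in rays); b=sum((np.eye(3)-np.outer(d,d))@o for o,d in rays)
    p=np.linalg.solve(A,b); return p,[float(np.linalg.norm(np.cross(p-o,d))) for o,d in rays]
def proj(cam,p,c=None):
    c=c or r.get_calibration(cam); q=np.linalg.inv(np.array(c["world_from_camera"]))@np.r_[p,1]
    return c["cx"]+c["fx"]*q[0]/-q[2], c["cy"]-c["fy"]*q[1]/-q[2]
def onz(ra,z):
    o,d=ra; return o+d*(z-o[2])/d[2]
def save(cam,name):
    im=r.grab_frame(cam); cv2.imwrite(f"pics/{name}.png",im[:,:,::-1]); return im
E
python3 - <<'E'
from h import *
np.set_printoptions(precision=4,suppress=True)
ims=[save(c,c+"0") for c in ("scene","side")]
cv2.imwrite("pics/a.png",cv2.resize(np.vstack(ims)[:,:,::-1],None,fx=.78,fy=.78))
for c in("scene","side"): print(c,r.get_calibration(c))
for t in("lip","bolt_tab","pointer_tip","cabinet","flux_bottle","driver_black","tape_black","box_white"):
    R=[]
    for c in("scene","side"):
        L=r.landmark_of(c,t)[:2]; print(t,c,[(np.round(l["pixel"],1),round(l["score"],2)) for l in L])
        if L: R.append(ray(c,L[0]["pixel"]))
    if len(R)==2: print("   ",tri(R))
    for q in R: print("   z0",onz(q,0))
print(r.sense()["time_s"])
E
```

```text
pics
scene {'fx': 484.3179774925455, 'fy': 484.3179774925455, 'cx': 255.15845385149095, 'cy': 190.03348828788978, 'world_from_camera': array([[ 0.5641,  0.3638, -0.7413, -0.4025],
       [-0.8255,  0.2291, -0.5158, -0.7303],
       [-0.0178,  0.9029,  0.4296,  0.7257],
       [ 0.    ,  0.    ,  0.    ,  1.    ]])}
side {'fx': 480.3891648199786, 'fy': 480.3891648199786, 'cx': 259.63325586010313, 'cy': 192.5544438616896, 'world_from_camera': array([[ 0.6349,  0.3555, -0.686 , -0.3924],
       [-0.7726,  0.2968, -0.5612, -0.8417],
       [ 0.0041,  0.8863,  0.4631,  0.7975],
       [ 0.    ,  0.    ,  0.    ,  1.    ]])}
lip scene [(array([259.6, 206.6]), 0.71)]
lip side [(array([263.3, 202.7]), 0.7)]
    (array([ 0.5863, -0.0558,  0.1063]), [0.0012119206226158495, 0.0012119206226157864])
   z0 [0.7539 0.058  0.    ]
   z0 [0.7388 0.0672 0.    ]
bolt_tab scene [(array([310.4, 217.3]), 0.65), (array([354.6, 250.6]), 0.2)]
bolt_tab side [(array([306.5, 212.7]), 0.55)]
    (array([ 0.5683, -0.223 ,  0.1358]), [0.006424154850135975, 0.006424154850135963])
   z0 [ 0.7786 -0.1155  0.    ]
  
[... 860 characters left out ...]
.4, 235.9]), 0.51)]
    (array([ 0.5098,  0.032 , -0.008 ]), [0.00012612708775269478, 0.00012612708775272107])
   z0 [0.4997 0.0236 0.    ]
   z0 [0.501  0.0236 0.    ]
tape_black scene [(array([309.7, 260.6]), 0.82)]
tape_black side [(array([309.2, 253.9]), 0.79), (array([219.8, 160.6]), 0.54)]
    (array([ 0.6837, -0.1666, -0.084 ]), [0.003634211143763774, 0.0036342111437636837])
   z0 [ 0.5664 -0.2285  0.    ]
   z0 [ 0.5855 -0.2273  0.    ]
box_white scene [(array([354.9, 249.5]), 0.86)]
box_white side [(array([349.6, 248.1]), 0.68)]
    (array([ 0.6721, -0.3096,  0.0083]), [0.0019437217328353894, 0.0019437217328353927])
   z0 [ 0.6816 -0.3067  0.    ]
   z0 [ 0.6861 -0.302   0.    ]
0.9
```

View pics/scene0.png

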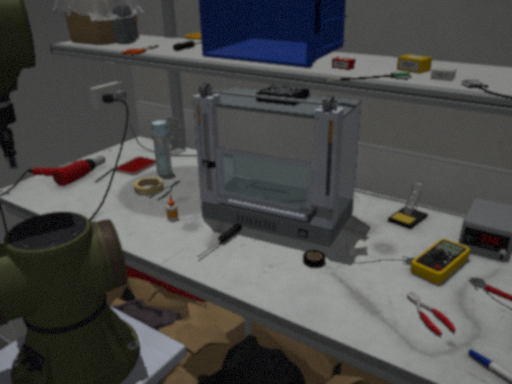

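View pics/side0.png

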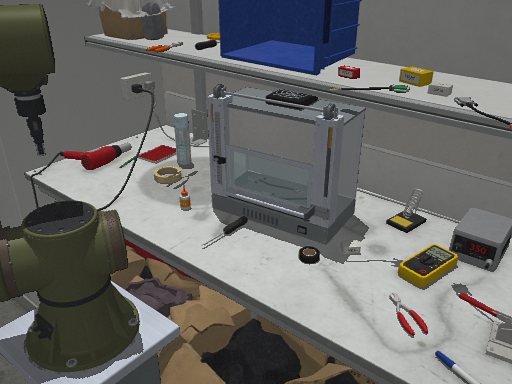

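The two fixed cameras show the same things: the cabinet with its left post near (215,160) and right post near (325,170), the lip at about (263,203) and the bolt tab at about (306,213). The pointer is at about (220,160). The bottle, driver and tape stand in front. The baseline between them is small, so I'll use the known heights and then take a closer wrist view.

```bash
cat >> h.py <<'E'
def tool(yaw,pitch,roll=0):
    # tool z points along heading yaw, pitched down; roll 0: tool y horizontal
    z=np.array([np.cos(yaw)*np.cos(pitch),np.sin(yaw)*np.cos(pitch),-np.sin(pitch)])
    y=np.array([-np.sin(yaw),np.cos(yaw),0]); x=np.cross(y,z)
    R=np.c_[x,y,z]; c,s=np.cos(roll),np.sin(roll)
    return R@np.array([[c,-s,0],[s,c,0],[0,0,1]])
E
python3 - <<'E'
from h import *
np.set_printoptions(precision=3,suppress=True)
for c,l,t in(("scene",(259.6,206.6),(310.4,217.3)),("side",(263.3,202.7),(306.5,212.7))):
    L=onz(ray(c,l),.095);T=onz(ray(c,t),.121);d=(T-L)[:2]
    print(c,L,T,np.linalg.norm(d),"yaw",np.arctan2(d[1],d[0])-np.arctan2(-.164,-.028))
print(r.sense()["orientation"],np.array(r.get_calibration("wrist")["world_from_camera"]),r.sense()["ee_pos"])
for yaw in(-.3,0):
  for roll in (0,np.pi,np.pi/2,-np.pi/2):
    for p in((.36,-.06,.25),(.38,-.1,.2),(.56,-.2,.12),(.6,-.06,.07),(.6,-.06,.24)):
      for pit in(0,.3,.6):
        q=r.inverse_kinematics(p,tool(yaw,pit,roll)); print(yaw,round(roll,1),p,pit,None if q is None else np.array(q))
E
```

```text
scene [ 0.603 -0.045  0.095] [ 0.582 -0.218  0.121] 0.17409088824028648 yaw 0.04864749089451803
side [ 0.604 -0.041  0.095] [ 0.6   -0.201  0.121] 0.1599681364348696 yaw 0.14205916462926993
[[-0.916  0.401 -0.   ]
 [ 0.401  0.916  0.   ]
 [ 0.     0.    -1.   ]] [[ 0.401 -0.875 -0.272  0.152]
 [ 0.916  0.383  0.119  0.533]
 [-0.    -0.297  0.955  0.374]
 [ 0.     0.     0.     1.   ]] [0.221 0.504 0.231]
-0.3 0 (0.36, -0.06, 0.25) 0 None
-0.3 0 (0.36, -0.06, 0.25) 0.3 None
-0.3 0 (0.36, -0.06, 0.25) 0.6 [-0.223 -0.633  2.513 -0.218  0.299 -1.319]
-0.3 0 (0.38, -0.1, 0.2) 0 None
-0.3 0 (0.38, -0.1, 0.2) 0.3 None
-0.3 0 (0.38, -0.1, 0.2) 0.6 None
-0.3 0 (0.56, -0.2, 0.12) 0 [-0.478  0.647  2.196  2.956  1.277  1.625]
-0.3 0 (0.56, -0.2, 0.12) 0.3 [-0.472  0.441  2.202  2.907  0.781  1.688]
-0.3 0 (0.56, -0.2, 0.12) 0.6 [-0.458  0.314  2.119  2.664  0.287  1.942]
-0.3 0 (0.6, -0.06, 0.07) 0 [-0.066  0.804  2.115  3.381  1.354  1.518]
-0.3 0 (0.6, -0.06, 0.07) 0.3 [-0.073  0.601  2.144  3.422  0.887  1.459]
-0.3 0 (0.6, -0.06, 0.07) 0.6 [-0.091  0.459  2.086  3.596  0.401  1.268]
-0.3 0 
[... 5136 characters left out ...]
.692 -0.364  2.515  1.339  0.572  1.407]
0 -1.6 (0.56, -0.2, 0.12) 0 [-0.664  0.663  2.139  2.449  1.305  0.214]
0 -1.6 (0.56, -0.2, 0.12) 0.3 [-0.646  0.468  2.147  2.297  0.878  0.404]
0 -1.6 (0.56, -0.2, 0.12) 0.6 [-0.599  0.343  2.075  1.857  0.506  0.878]
0 -1.6 (0.6, -0.06, 0.07) 0 [-0.269  0.802  2.129  2.867  1.368  0.057]
0 -1.6 (0.6, -0.06, 0.07) 0.3 [-0.261  0.596  2.158  2.821  0.9    0.125]
0 -1.6 (0.6, -0.06, 0.07) 0.6 [-0.241  0.453  2.098  2.631  0.414  0.336]
0 -1.6 (0.6, -0.06, 0.24) 0 [-0.269  0.306  2.206  2.813  0.967  0.191]
0 -1.6 (0.6, -0.06, 0.24) 0.3 [-0.261  0.148  2.151  2.582  0.483  0.428]
0 -1.6 (0.6, -0.06, 0.24) 0.6 [-0.241  0.09   2.021  1.223  0.211  1.788]
```

```bash
python3 - <<'E'
from h import *
np.set_printoptions(precision=2,suppress=True)
for x in(.42,.46,.5):
  for y in(.0,-.08):
    for z in (.18,.24):
      for pit in(0,.25):
        q=r.inverse_kinematics((x,y,z),tool(.09,pit,np.pi))
        if q is not None: print(x,y,z,pit,np.array(q))
E
```

```text
0.46 0.0 0.24 0.25 [-0.26 -0.18  2.51  2.51  0.59 -1.11]
0.46 -0.08 0.18 0 [-0.59  0.35  2.5   2.44  1.34 -1.38]
0.46 -0.08 0.18 0.25 [-0.57  0.1   2.49  2.29  0.91 -1.15]
0.46 -0.08 0.24 0 [-0.59  0.09  2.5   2.38  1.16 -1.2 ]
0.46 -0.08 0.24 0.25 [-0.57 -0.11  2.46  2.11  0.77 -0.88]
0.5 0.0 0.18 0 [-0.23  0.37  2.45  2.81  1.27 -1.47]
0.5 0.0 0.18 0.25 [-0.22  0.14  2.44  2.72  0.8  -1.34]
0.5 0.0 0.24 0 [-0.23  0.13  2.46  2.77  1.05 -1.38]
0.5 0.0 0.24 0.25 [-0.22 -0.06  2.42  2.58  0.59 -1.17]
0.5 -0.08 0.18 0 [-0.51  0.38  2.41  2.51  1.29 -1.37]
0.5 -0.08 0.18 0.25 [-0.5   0.17  2.4   2.36  0.87 -1.17]
0.5 -0.08 0.24 0 [-0.51  0.16  2.41  2.46  1.11 -1.23]
0.5 -0.08 0.24 0.25 [-0.5  -0.02  2.37  2.2   0.73 -0.94]
```

```bash
cat > v.py <<'E'
from h import *
import json
np.set_printoptions(precision=4,suppress=True)
def shot(name,ts):
    c=r.get_calibration("wrist"); im=save("wrist",name); out={}
    for t in ts:
        L=r.landmark_of("wrist",t)[:2]
        print(name,t,[(np.round(l["pixel"],1),round(l["score"],2)) for l in L])
        if L: out[t]=ray("wrist",L[0]["pixel"],c)
    return c,im,out
E
python3 - <<'E'
from v import *
ts=("lip","bolt_tab","pointer_tip","cabinet","flux_bottle","driver_black","tape_black")
r.move_to((.46,-.08,.24),tool(.09,.1,np.pi)); r.grip(0)
c1,i1,a=shot("w1",ts)
r.servo_line((.50,0,.24),speed=.2)
c2,i2,b=shot("w2",ts)
for t in ts:
    if t in a and t in b: print(t,*tri([a[t],b[t]]))
print("lip@.095",[onz(k["lip"],.095) for k in(a,b) if "lip" in k])
print("tab@.121",[onz(k["bolt_tab"],.121) for k in(a,b) if "bolt_tab" in k])
import pickle; pickle.dump((c1,c2),open("c.pkl","wb")); print(r.sense()["time_s"],c1["fx"])
E
```

```text
w1 lip []
w1 bolt_tab [(array([399.5, 289.9]), 0.93)]
w1 pointer_tip []
w1 cabinet []
w1 flux_bottle []
w1 driver_black []
w1 tape_black []
w2 lip []
w2 bolt_tab []
w2 pointer_tip [(array([143.1, 236.1]), 0.67)]
w2 cabinet []
w2 flux_bottle [(array([143.8, 237.6]), 0.23)]
w2 driver_black []
w2 tape_black []
lip@.095 []
tab@.121 [array([ 0.5875, -0.2083,  0.121 ])]
5.3 318.42478204808043
```

View pics/w1.png

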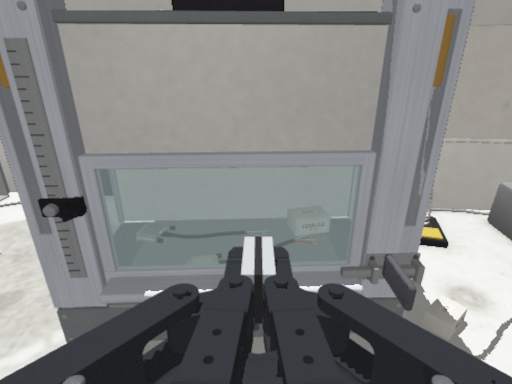

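View pics/w2.png

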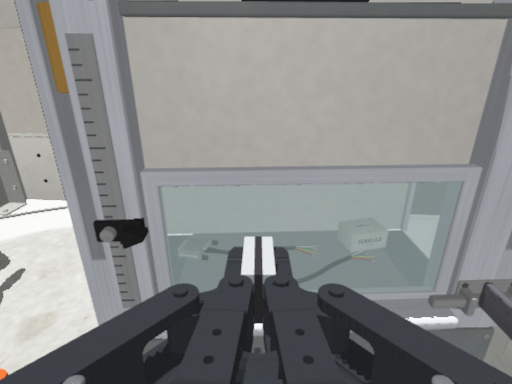

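Both wrist views show the cabinet front. The pointer tip is at about (86,208) in the first and (146,235) in the second; the sash top corners are at (83,155)/(375,152) and (144,169)/(481,167), and the tab is at (399,290) in the first. I'll triangulate the yaw and pointer from these.

```bash
python3 - <<'E'
from v import *
import pickle; c1,c2=pickle.load(open("c.pkl","rb"))
P={}
for n,u,v in(("tl",(83,155),(144,169)),("tr",(375,152),(481,167)),("ptr",(86,208),(147,235)),("knob",(51,210),(108,234)),("gl",(117,272),(173,301.5))):
    P[n],e=tri([ray("",u,c1),ray("",v,c2)]); print(n,P[n],np.array(e))
d=P["tl"]-P["tr"]; print("yaw",np.arctan2(-d[0],d[1]),np.linalg.norm(d))
for yaw in(.06,.09,.12):
    T=np.array([.5875,-.2083,.121]); R=np.array([[np.cos(yaw),-np.sin(yaw)],[np.sin(yaw),np.cos(yaw)]])
    L=T[:2]+R@[.028,.164]; print(yaw,"lip",L)
    for s in(.142,-.142): print("  ends",[np.round(proj("",np.r_[L+R@[0,s],.101],c),1) for c in(c1,c2)])
for k,p in(("scene",(259.6,206.6)),("side",(263.3,202.7))): print(onz(ray(k,p),.095))
E
python3 -c "
import cv2;a=cv2.imread('pics/w1.png');b=cv2.imread('pics/w2.png')
f=lambda i,x,y:cv2.resize(i[y:y+100,x:x+130],None,fx=3,fy=3,interpolation=2)
import numpy as np;cv2.imwrite('pics/crop.png',np.vstack([np.hstack([f(a,20,180),f(b,80,205)]),np.hstack([f(a,340,235),f(a,60,230)])]))"
```

```text
tl [0.6186 0.1095 0.2401] [0.0004 0.0004]
tr [ 0.6472 -0.1823  0.2421] [0.0002 0.0002]
ptr [0.5916 0.1011 0.1926] [0.0015 0.0015]
knob [0.5893 0.1353 0.1915] [0. 0.]
gl [0.6117 0.0954 0.1027] [0.0006 0.0006]
yaw 0.0976117521060178 0.2932104784303318
0.06 lip [ 0.6056 -0.0429]
  ends [array([107.5, 281.7]), array([165.1, 312.6])]
  ends [array([366., 287.]), array([462.2, 319.7])]
0.09 lip [ 0.6006 -0.0424]
  ends [array([102.9, 287.2]), array([161.4, 319.8])]
  ends [array([365.4, 287.4]), array([461.7, 320.2])]
0.12 lip [ 0.5957 -0.0421]
  ends [array([ 98.3, 293. ]), array([157.9, 327.3])]
  ends [array([364.8, 287.8]), array([461.2, 320.7])]
[ 0.6026 -0.0452  0.095 ]
[ 0.604  -0.0411  0.095 ]
```

View pics/crop.png

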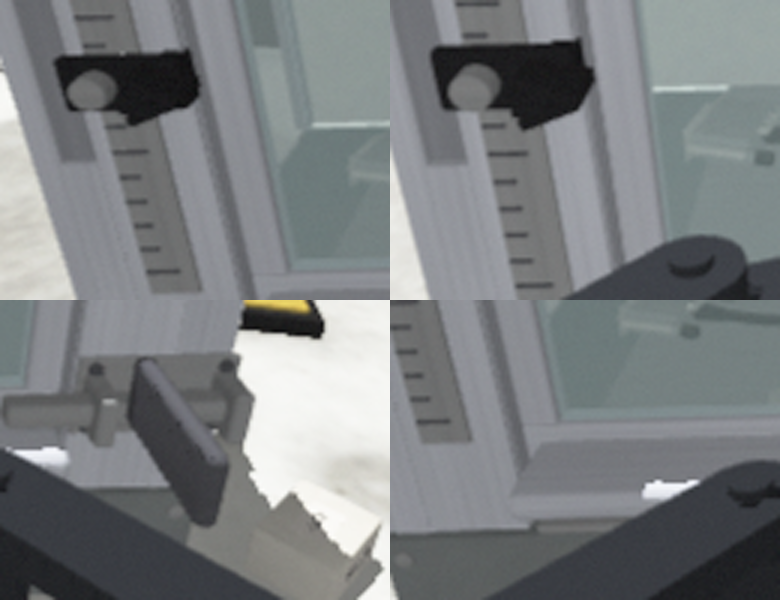

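Tip of the pointer is at about (86,208)/(148,231); the tab's inboard face is centred near (397,288). Cabinet yaw comes out at about 0.10. Now I'll push the bolt.

```bash
python3 - <<'E'
from v import *
yaw=.1; ex=np.array([np.cos(yaw),np.sin(yaw),0]); ey=np.array([-np.sin(yaw),np.cos(yaw),0])
import pickle; c1,c2=pickle.load(open("c.pkl","rb"))
print("ptr",tri([ray("",(86.3,207),c1),ray("",(148.3,230.5),c2)]))
T=np.array([.585,-.207,.121]); R=tool(yaw,.08,np.pi)
s=lambda: (r.sense()["ee_pos"],r.sense()["force"],r.sense()["time_s"])
r.servo_line(T-.05*ex+.055*ey+[0,0,.06],.2,rotation=R); 
r.servo_line(T+.003*ex+.05*ey,.15,contact_N=8); print(*s())
a=r.servo_line(T+.003*ex+.005*ey,.08,contact_N=1.5); print(a,*s())
b=r.servo_line(T+.003*ex-.035*ey,.06,contact_N=9); print(b,*s())
p=r.sense()["ee_pos"]; print("travel coord",(p-T)@ey,(p-T)@ex)
save("scene","s1");L=r.landmark_of("scene","bolt_tab");print(L[:1])
c,im,o=shot("w3",("bolt_tab","pointer_tip","lip"))
E
```

```text
ptr (array([0.5955, 0.1022, 0.1932]), [7.806887540133749e-05, 7.806887540138171e-05])
[ 0.5827 -0.1564  0.1215] [-0.7867  0.5619  0.3299] 6.9833
True [ 0.5831 -0.1607  0.1215] [-0.5089  0.162   0.6697] 7.2167
True [ 0.59   -0.2267  0.1207] [-1.4837  7.0503  3.5124] 8.2667
travel coord -0.02006729808037732 0.0029943215453590434
[{'pixel': [322.7, 220.2], 'score': 0.5}]
w3 bolt_tab [(array([282.1, 251.8]), 0.57), (array([363. , 322.5]), 0.57)]
w3 pointer_tip []
w3 lip []
```

View pics/w3.png

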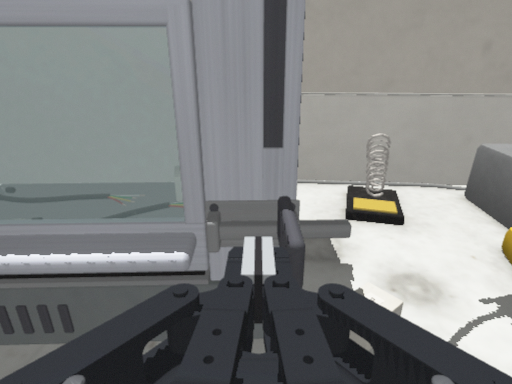

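The picture shows the fingers against the tab's inboard face at (285,240). The bar end is drawn back to the bracket at (213,232), clear of the lip's end at (207,262). I'll press a bit harder to confirm it is at the stop, then go under the lip.

```bash
python3 - <<'E'
from v import *
yaw=.1; ex=np.array([np.cos(yaw),np.sin(yaw),0]); ey=np.array([-np.sin(yaw),np.cos(yaw),0]);ez=np.array([0,0,1.])
R=tool(yaw,.12,np.pi)
def s(n): q=r.sense(); print(n,q["ee_pos"],q["force"],q["time_s"])
p=r.sense()["ee_pos"]
print(r.servo_line(p-.012*ey,.03,contact_N=14)); s("hard"); print("moved",(r.sense()["ee_pos"]-p)@ey)
p=r.sense()["ee_pos"]
r.servo_line(p+.02*ey,.1); s("free")
r.servo_line(p+.03*ey-.06*ex,.2)
c,im,o=shot("w4",("lip","bolt_tab"))
L=np.array([.597,-.042,0]);
r.servo_line(L-.06*ex-.02*ey+.070*ez,.2,rotation=R,contact_N=8); s("pre")
print(r.servo_line(L+.016*ex-.02*ey+.070*ez,.08,contact_N=4)); s("under")
print(r.servo_line(L+.016*ex-.02*ey+.090*ez,.03,contact_N=2.5)); s("touch")
E
```

```text
True
hard [ 0.59   -0.2266  0.1205] [-1.3809  5.8226  3.5822] 8.7917
moved 7.825166216604509e-05
free [ 0.5881 -0.2068  0.1206] [-0.2852 -0.8648 -0.2741] 9.1417
w4 lip [(array([ 61.1, 224.8]), 0.61)]
w4 bolt_tab []
pre [ 0.5396 -0.0682  0.0703] [-0.216   0.2621  0.6669] 10.6167
False
under [ 0.6146 -0.0603  0.0698] [ 0.459   0.2333 -0.5872] 11.7167
True
touch [ 0.6147 -0.0603  0.0766] [0.2528 0.0155 0.3991] 12.0917
```

The extra 14 N did not move the bolt, so it is at its stop. The lip touch at TCP z = 0.0766 puts the underside at about 0.089, as it should be. Now I'll lift to about 12 mm below the pointer and look.

```bash
python3 - <<'E'
from v import *
p=r.sense()["ee_pos"]; p0=p.copy()
for z in(.100,.163):
    p[2]=z; print(r.servo_line(p,.05,contact_N=25)); q=r.sense(); print(q["ee_pos"],q["force"],q["time_s"])
for k in("scene","side"):
    im=save(k,k+"2"); print(k,[(t,[(np.round(l["pixel"],1),round(l["score"],2)) for l in r.landmark_of(k,t)[:1]]) for t in("lip","pointer_tip")])
c,im,o=shot("w5",("lip","pointer_tip"))
cv2.imwrite("pics/w5.png",im[:,:,::-1])
im=cv2.imread("pics/side2.png")[60:260,180:360]; cv2.imwrite("pics/side2c.png",cv2.resize(im,None,fx=3,fy=3,interpolation=2))
E
```

```text
False
[ 0.6149 -0.0604  0.1007] [ 0.2622  0.5726 -0.6451] 12.7333
False
[ 0.6148 -0.0603  0.1632] [ 0.4381 -0.3957  0.0373] 14.1417
scene [('lip', [(array([259.7, 177.9]), 0.83)]), ('pointer_tip', [])]
side [('lip', [(array([262.2, 177.4]), 0.83)]), ('pointer_tip', [(array([221.8, 163.7]), 0.64)])]
w5 lip [(array([208. , 242.3]), 0.81)]
w5 pointer_tip [(array([208.7, 245.8]), 0.31)]
```

View pics/side2c.png

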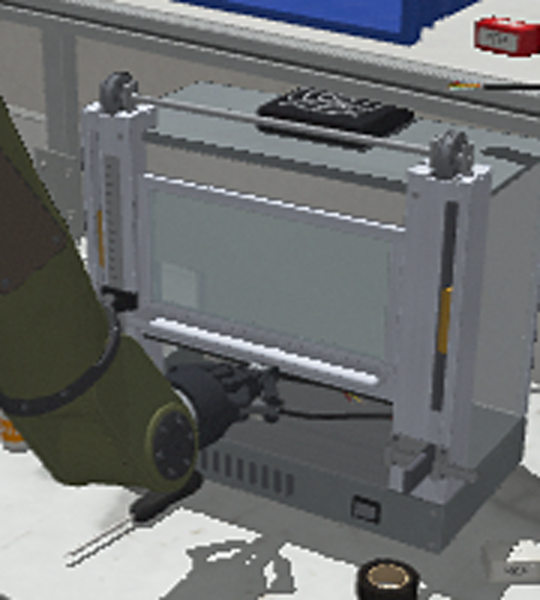

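View pics/w5.png

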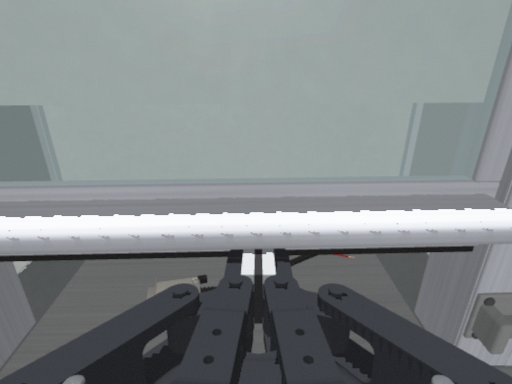

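The side picture shows the sash up, its lip's left end near (150,322) in the crop just below the pointer at (120,298). The wrist picture shows the fingers under the lip, whose underside is at row 250. I'll withdraw and compare lip end and pointer with the camera at pointer height.

```bash
python3 - <<'E'
from v import *
yaw=.1; ex=np.array([np.cos(yaw),np.sin(yaw),0])
p=r.sense()["ee_pos"]; p[2]-=.012; r.servo_line(p,.1); p=p-.10*ex; r.servo_line(p,.2)
for z in (.115,.13,.15):
    try: r.servo_line((.50,.03,z),.15,rotation=tool(yaw,0,np.pi)); break
    except r.Unreachable: print("unreach",z)
c,im,o=shot("w6",("lip","pointer_tip")); 
print(c["world_from_camera"],r.sense()["time_s"])
import pickle; pickle.dump(c,open("c6.pkl","wb"))
cv2.imwrite("pics/w6b.png",cv2.resize(im[60:360,0:260,::-1],None,fx=2,fy=2,interpolation=2))
E
```

```text
w6 lip [(array([374.9, 107.4]), 0.75)]
w6 pointer_tip []
[[ 0.1005  0.2938 -0.9506  0.3589]
 [-0.9949  0.0304 -0.0957  0.0147]
 [ 0.0008  0.9554  0.2953  0.1906]
 [ 0.      0.      0.      1.    ]] 16.525
```

View pics/w6b.png

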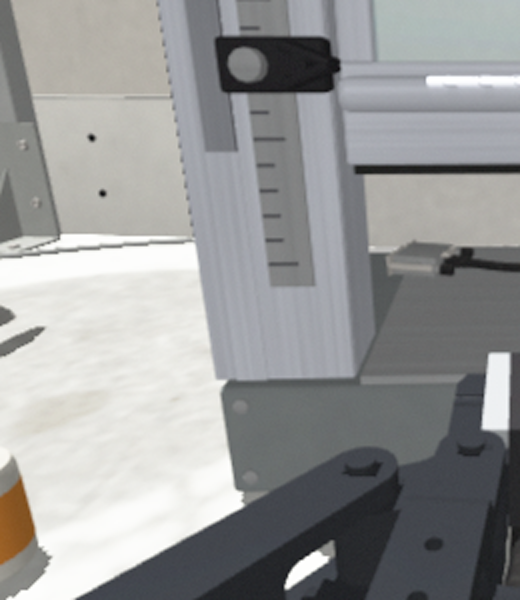

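The pointer tip is at image (169.5,92.5). The lip's front face at its left end spans rows 99 to 115, centre 107, which agrees with the network's 107.4.

```bash
python3 - <<'E'
from v import *
import pickle; c=pickle.load(open("c6.pkl","rb"));c1,c2=pickle.load(open("c.pkl","rb"))
yaw=.1; ex=np.array([np.cos(yaw),np.sin(yaw)]); n=np.r_[ex,0]
def at(px,cc,dep):  # hit plane ex.p=dep
    o,d=ray("",px,cc); return o+d*(dep-n@o)/(n@d)
print("ptr tri",tri([ray("",(86.3,207),c1),ray("",(148.3,230.5),c2),ray("",(169.5,92.5),c)]))
F=ex@[.597,-.042]
for f in(0,.01,.02): print("ptr",f,at((169.5,92.5),c,F+f))
for v in(99,107,115): print("lip end",at((171,v),c,F))
print("lip mid",at((374.9,107.4),c,F))
# independent: fixed cameras, lip height from z-offset along vertical; side pixels
p=np.array([.597,-.042,.1816]); print(proj("side",p),proj("scene",p),"seen 262.2,177.4 / 259.7,177.9")
E
```

```text
ptr tri (array([0.598 , 0.1041, 0.1918]), [0.0001825207446040237, 0.0005322357984557158, 0.0005056525592311583])
ptr 0 [0.5829 0.0989 0.1918]
ptr 0.01 [0.5925 0.1026 0.1919]
ptr 0.02 [0.6022 0.1062 0.1919]
lip end [0.5829 0.0982 0.1875]
lip end [0.5829 0.0987 0.1821]
lip end [0.5828 0.0991 0.1766]
lip mid [ 0.5972 -0.0437  0.1819]
(np.float64(262.2760167355724), np.float64(177.86898464682656)) (np.float64(257.06854320177), np.float64(179.08451164505064)) seen 262.2,177.4 / 259.7,177.9
```

Lip is at 0.182 and the pointer at 0.192, so I need 9.8 mm more. That means pushing to TCP z = 0.1730 and checking again from the same viewpoint.

```bash
cat > lift.py <<'E'
from v import *
import sys
yaw=.1; ex=np.array([np.cos(yaw),np.sin(yaw),0]); R=tool(yaw,.12,np.pi)
zt=float(sys.argv[1]); p=np.array([.6148,-.0603,.150])
r.servo_line(p-.10*ex,.15,rotation=R); r.servo_line(p,.12,contact_N=8)
p[2]=zt; print(r.servo_line(p,.03,contact_N=25)); r.sleep(.2); print(r.sense()["ee_pos"])
p[2]-=.014; r.servo_line(p,.1); p=p-.10*ex; r.servo_line(p,.2)
r.servo_line((.50,.03,.115),.15,rotation=tool(yaw,0,np.pi)); r.sleep(.2)
c,im,o=shot("w7",("lip","pointer_tip")); q=r.sense(); print(q["time_s"],q["force"])
cv2.imwrite("pics/w7b.png",cv2.resize(im[60:160,90:260,::-1],None,fx=4,fy=4,interpolation=2))
n=ex; F=ex@[.597,-.042,0]
if "lip" in o:
    a,d=o["lip"]; print("lip",a+d*(F-n@a)/(n@d))
E
python3 lift.py .1730
```

```text
False
[ 0.6149 -0.0603  0.1731]
w7 lip [(array([374.4,  92.6]), 0.74)]
w7 pointer_tip [(array([168.3,  90.4]), 0.98)]
21.6667 [ 0.1981 -0.3147 -0.2154]
lip [ 0.5971 -0.0431  0.1923]
```

View pics/w7b.png

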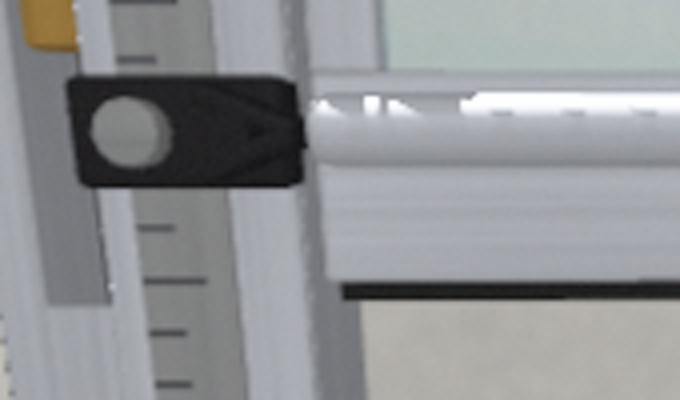

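The pointer tip at (306,130) in the crop meets the middle of the lip's front face, rows 97 to 163 with centre 130, so they are level. The arm is clear, and I'm handing in.

```bash
python3 -c "
from bench import r
print(r.sign_off())"
```

```text
the job is handed in; nothing more can be done
None
```

The bolt is fully back and the sash is standing with its lip level with the pointer (both at about z = 0.192 m). The arm is clear of everything, and the job was handed in with about 22 s on the clock.

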